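# Hold the magnifier over the bracelet's rosette

## Task

Ready the silver bracelet for inspection: lift out the white jar that someone stood inside it and set it upright (not dropped) on the cork coaster on the riser. Then pick up the hand magnifier, carry it over the riser, and hold its lens level and centred about 2 cm above the bracelet's rosette, touching nothing with it. Finish while still holding it there; leave the bracelet where it lies and do not disturb the other things on the bench.

Things in the scene. Friction and masses are not known exactly. Their poses are not given: they have to be found in the camera images.
- pad: Black rubber inspection pad, fixed, 150 x 150 mm, 6 mm thick, flat on the bench left or right of the riser. Origin: centre of its underside.
- bracelet: Loose silver bracelet, 70 g, lying flat on the pad: a beaded ring 76 mm across its middle line, about 66 mm inside, 11 mm high, with one flower-like rosette (26 mm wide, top 14 mm above the pad). Origin: centre of the ring at its underside, z up, +x towards the rosette.
- rosette (a point): Top centre of the bracelet's rosette, 44 mm from the ring's centre along the bracelet's +x and 14 mm above the bracelet's underside. z up.
- jar: Loose white ceramic jar with a dark steel cap, upright, 44 mm in diameter, 75 mm high, about 0.2 kg, standing on the pad inside the bracelet. Origin: centre of its underside, z up. The straight body can be gripped between 35 and 50 mm above the underside.
- riser: Fixed wooden block 280 mm long (its x), 120 mm wide (its y) and 70 mm high, between the pad and the magnifier's rest. Origin: centre of its underside.
- coaster: Round cork coaster, 84 mm in diameter, 4 mm thick, fixed on one end of the riser. Origin: centre of its underside, 70 mm above the bench.
- pot: Loose dark steel pot with small brushes, 56 mm in diameter, 90 mm high with what stands in it, on the riser's other end. Bystander. Origin: centre of its underside.
- rest: Fixed wooden rest for the magnifier, on the other side of the riser from the pad: a square block 80 x 80 x 28 mm under the lens, and a block 24 x 40 x 28 mm whose centre is 131 mm along -x, under the handle's end, joined by a strip 5 mm high and 30 mm wide. Origin: centre of the square block's underside.
- magnifier: Loose hand magnifier lying flat on its rest, 28 mm above the bench, 0.12 kg: round lens in a steel rim 72 mm in diameter and 8 mm thick, and a straight square black handle 16 x 16 mm from 41 to 145 mm along -x, its underside level with the rim's. Origin: centre of the lens at its underside, z up; the handle points along -x. Between the two blocks of the rest the handle is free from 41 to 118 mm along -x. The centre of mass lies in the handle, about 60 to 75 mm along -x.
- lens (a point): Centre of the lens at the underside of the magnifier (its origin).
- hammer: Loose hammer, about 240 mm long, on the near left (+y). Bystander. Origin on its handle's line.
- bench_block: Loose steel bench block 70 x 70 x 22 mm, beyond the riser. Bystander. Origin: centre of its underside.
- oil_bottle: Loose amber bottle 48 mm in diameter, 130 mm high, at the left or right side. Bystander. Origin: centre of its underside.
- bangle: Loose plain brass bangle 72 mm in diameter, 10 mm high, without a rosette, beyond the riser. Bystander. Origin: centre of its underside.
- graver: Loose graver, about 150 mm long, on the near right (-y). Bystander. Origin on its line.
- dish: Loose white dish 80 mm in diameter, 30 mm high, at the left or right side. Bystander. Origin: centre of its underside.
Not all that is in view belongs to the job. What is shaped like the jar but turquoise is not meant.

How it is judged:
On the way, in this order (a step that is already met when the one before it is completed fails the run):
1. the jar stands upright on the coaster, let go (horizontal distance between jar and coaster below 0.02 m and z of jar in the frame of coaster between 0.001 and 0.008 m and angle between jar's own z axis and vertical below 0.1 rad and contact force between jar and the fingers below 0.1 N and linear speed of jar below 0.02 m/s), for 0.2 s.
2. the held magnifier passes over the riser (contact force between magnifier and the fingers above 0.5 N and x of lens in the frame of riser between -0.17 and 0.17 m and y of lens in the frame of riser between -0.05 and 0.05 m and z of lens in the frame of riser above 0.07 m).
At the end, for the whole second after the job is handed in: Magnifier held still, touching only the gripper; lens level (0.15 rad), centred within 12 mm of the rosette and 10 to 32 mm above its top. Jar let go, upright (0.1 rad), centre within 20 mm of the coaster's. Bracelet within 15 mm of its start (horizontal distance between lens and rosette below 0.012 m and z of lens in the frame of rosette between 0.01 and 0.032 m and angle between magnifier's own z axis and vertical below 0.15 rad and contact force between magnifier and the fingers above 0.5 N and linear speed of magnifier below 0.02 m/s and contact force between magnifier and bracelet below 0.1 N and contact force between magnifier and pad below 0.1 N and contact force between magnifier and jar below 0.1 N and contact force between magnifier and riser below 0.1 N and contact force between magnifier and rest below 0.1 N and contact force between magnifier and pot below 0.1 N and horizontal distance between jar and coaster below 0.02 m and z of jar in the frame of coaster between 0.001 and 0.008 m and angle between jar's own z axis and vertical below 0.1 rad and contact force between jar and the fingers below 0.1 N and distance of bracelet from where it was at the start of the episode below 0.015 m); the arm keeps its last pose, push and grip.
It fails at once if the jar is let go more than 15 mm above the coaster's top (contact force between jar and the fingers below 0.05 N and z of jar in the frame of coaster above 0.019 m).
It fails at once if the jar is tipped over (angle between jar's own z axis and vertical above 0.6 rad).
It fails at once if the magnifier touches the bracelet (contact force between magnifier and bracelet above 0.3 N).
It fails at once if the bracelet is moved more than 15 mm (distance of bracelet from where it was at the start of the episode above 0.015 m).
It fails at once if a bystander is moved more than 25 mm (distance of any of pot, hammer, bench_block, oil_bottle, bangle, graver, dish from where it was at the start of the episode above 0.025 m).
It also fails if it takes over 72 s, if anything falls off the work surface, if the arm or the gripper's body presses on something with over 40 N, if the wrist force passes 120 N, or if a joint passes its speed limit or range.

## Robot

A 7-joint arm with a two-finger parallel gripper is mounted at the origin on the work surface. World frame = base frame: x ahead of the robot, y to its left, z up, the work surface at z = 0. Lengths are in m, angles in rad, forces in N, time in s.
With the tool pointing down it reaches from about 0.425 to 0.95 m from the base axis. Payload 4.7 kg.
Tool frame: the origin (TCP) lies on the centre line of the jaws, within the pads' length; the fingertips stand robot.nose_length ahead of it and the grasp point (between the pads) lies 8 mm behind it (robot.nose_length is the distance from the TCP to the fingertips, in m); z points along the fingers, x is the direction in which the jaws open and shut, and the axes are right-handed (so a half turn about z gives the same grasp; the last joint's range is limited). The gripper opens to 85 mm and grips with 20 to 120 N. Pads are 22 mm wide; open, the fingers measure 114 mm over their backs; the gripper's body (76 mm by 85 mm) begins 54 mm behind the grasp point. The pads swing forward as they close: fully open they stand 13 mm farther back than shut.
Start: joints at [-1.191, 0.469, -0.049, 1.532, 0.024, 1.141, -0.082], TCP at [0.268, 0.619, 0.242] pointing down, gripper open.
Joint ranges: [-2.59, 2.59], [-0.33, 1.99], [-1.39, 1.29], [0.1, 2.45], [-1.04, 4.18], [0.21, 1.99], [-2.66, 2.66]. Speed limits (rad/s): [2.57, 2.57, 3.14, 3.14, 3.14, 3.14, 3.14].

## Interface

Orientations are given as [roll, pitch, yaw] about the fixed x, y, z axes, in that order (R = Rz(yaw) Ry(pitch) Rx(roll)).
In Python, from plant import robot gives the robot as it stands. Calls block until the motion is done:
- robot.goto(position, orientation): joint-space move of the TCP to a pose.
- robot.move_straight(position, vel=0.15, attitude=None, contact_N=None): straight line of the TCP; attitude=None keeps the orientation; vel is the mean speed in m/s. With contact_N (N) it stops when the force on the tool has changed by that much, and returns True; else False.
- robot.move_joints(angles): joint-space move.
- robot.grip(opening, strength=None): opening from 0.0 (shut) to 1.0 (fully open); strength is the grip in N (None keeps the last); returns when the fingers have stopped.
- robot.sleep(seconds).
- robot.inverse_kinematics(position, orientation): joint angles nearest the present ones, or None.
- robot.sense(): the state.
- robot.grab_frame(name): name is "scene" or "top" or "wrist"; returns a dict with "image" (384x512x3 uint8, red, green, blue), "range_z" (384x512 float32, m along the optical axis (not along the pixel's ray), 0 where there is no reading), "fx", "fy", "cx", "cy" (pixels), "R" (3x3) and "t" (3): a world point X has camera coordinates R X + t. Camera axes: x right, y down, z forward; pixel columns grow to the right and rows downward; lengths in m; the calibration is good to about 2 mm. The wrist camera is an equidistant fisheye: a pixel r from the principal point sees the ray r / f radians off the axis. A picture is of the moment at which its call begins.
A pose or a line that the arm cannot do raises robot.IKError and nothing moves.
- robot.close_job(): hands the job in, once; it reports no verdict.
The state is a dict: "t": time; "joint_pos": joint angles; "joint_velocities": joint speeds; "effort": joint torques, N m; "tcp_pos": TCP position; "tcp_rot": TCP orientation; "wrist_force": force on the tool from outside, world axes, zero at the start; "torque": the same for the moment, N m; "opening": opening from 0.0 (shut) to 1.0 (fully open).
Only numpy, scipy, OpenCV 4.12 (cv2) and the standard library are available. Lean on these libraries where they do the work, as an engineer would, in place of code of your own. Each camera call takes 0.05 s, during which the arm holds its last target.

## Working session

There is one attempt and no reset: what is moved stays moved. The work goes in short steps, each a Python script; the robot and the scene stay as the last script left them, time stands still between calls to the robot, and variables do not carry over. Pictures are saved under pics/ and viewed, and the job is handed in when it is done.

```bash
ls; mkdir -p pics; python3 - <<'E'
from plant import robot
import cv2,numpy as np
s=robot.sense();print(s['t'],s['tcp_pos'],s['tcp_rot'],s['opening'],robot.nose_length)
for n in("scene","top"):
    f=robot.grab_frame(n);cv2.imwrite(f"pics/{n}0.png",f["image"][:,:,::-1]);np.savez(f"{n}0.npz",**f)
    print(n,f["fx"],f["cx"],f["cy"],(-f["R"].T@f["t"]).round(3),f["R"].round(3).tolist())
E
```

```text
pics
0.0 [0.26807073 0.61889486 0.24125577] [3.14151864e+00 1.92102515e-03 1.16206693e+00] 1.0023081013204667 0.011
scene 354.9000610476885 257.5823973417209 192.82826003912623 [1.075 0.654 0.789] [[-0.793, 0.61, 0.004], [0.402, 0.527, -0.749], [-0.459, -0.592, -0.662]]
top 412.3980676785324 261.5718263964831 194.27301124599694 [ 4.110e-01 -1.000e-03  1.432e+00] [[0.007, -1.0, -0.008], [-0.994, -0.006, -0.108], [0.108, 0.009, -0.994]]
```

View pics/top0.png

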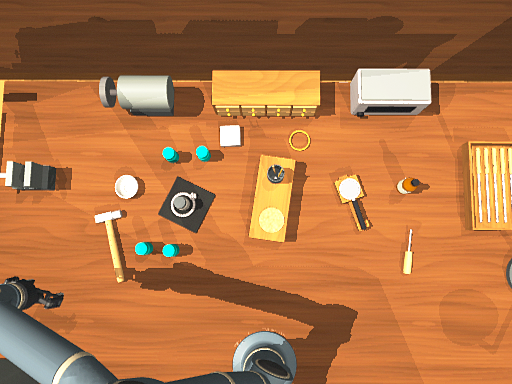

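View pics/scene0.png

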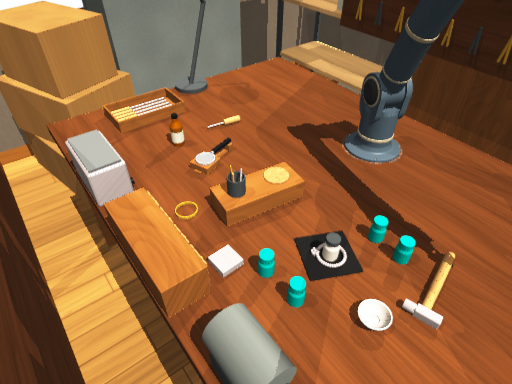

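The top view shows the white jar with a dark cap on the black pad at (183,203), inside the silver ring. The turquoise decoys are at (170,154), (202,153), (143,248) and (170,250). The other white thing is the dish at (126,187), and the other ring is the brass bangle at (300,140). The coaster is at (271,219), the pot at (276,174), and the magnifier's lens at (349,187) with its handle running to (362,228). I choose the jar at (183,203) and will check it in a crop.

```bash
python3 - <<'E'
import cv2,numpy as np
t=cv2.imread("pics/top0.png");s=cv2.imread("pics/scene0.png")
a=cv2.resize(t[165:240,145:225],None,fx=5,fy=5,interpolation=cv2.INTER_CUBIC)
b=cv2.resize(s[220:285,290:370],(400,325),interpolation=cv2.INTER_CUBIC)
b=cv2.copyMakeBorder(b,0,50,0,0,cv2.BORDER_CONSTANT)
cv2.imwrite("pics/crop1.png",np.hstack([a,b]))
a=cv2.resize(t[145:250,245:385],None,fx=5,fy=5,interpolation=cv2.INTER_CUBIC)
cv2.imwrite("pics/crop2.png",a)
E
```

```text
(no output)
```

View pics/crop1.png

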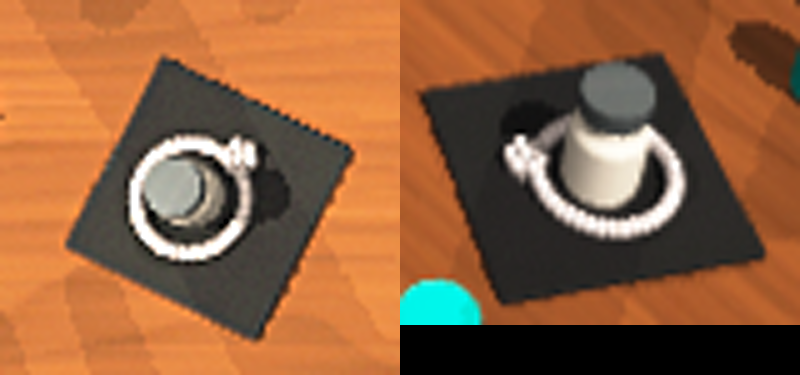

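View pics/crop2.png

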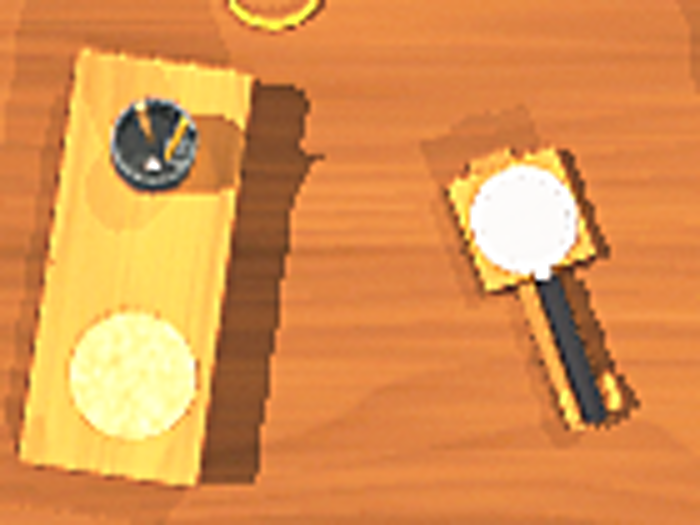

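The crops confirm it: a white body with a dark cap inside the beaded ring, and the rosette at top-image pixel (193,196). Next I measure with masks and rays cast onto planes.

```bash
cat > h.py <<'E'
import cv2,numpy as np
from scipy.optimize import least_squares
def cast(f,uv,z):
    uv=np.atleast_2d(uv).astype(float)
    d=np.c_[(uv[:,0]-f["cx"])/f["fx"],(uv[:,1]-f["cy"])/f["fy"],np.ones(len(uv))]@f["R"]
    C=-f["R"].T@f["t"]
    return (C+d*((z-C[2])/d[:,2])[:,None])[:,:2]
def blob(mask,box):
    m=np.zeros(mask.shape,np.uint8);x0,y0,x1,y1=box
    m[y0:y1,x0:x1]=mask[y0:y1,x0:x1]
    n,l,st,c=cv2.connectedComponentsWithStats(m)
    return (l==1+st[1:,4].argmax()).astype(np.uint8)
def circ(P,r=None):
    g=lambda p:np.hypot(P[:,0]-p[0],P[:,1]-p[1])-p[2]
    s=least_squares(g,[*P.mean(0),.04],loss='soft_l1',f_scale=.002)
    return s.x
def edge(m):
    c=max(cv2.findContours(m,cv2.RETR_EXTERNAL,cv2.CHAIN_APPROX_NONE)[0],key=cv2.contourArea)
    return c[:,0,:]
def deproj(f,m):
    v,u=np.nonzero(m&(f["range_z"]>0));z=f["range_z"][v,u]
    return (np.c_[(u-f["cx"])/f["fx"]*z,(v-f["cy"])/f["fy"]*z,z]-f["t"])@f["R"]
E
cat > m.py <<'E'
from h import *
for n in("top","scene"):
    f=dict(np.load(n+"0.npz"));im=f["image"];hsv=cv2.cvtColor(im,cv2.COLOR_RGB2HSV)
    H,S,V=[hsv[:,:,i].astype(int) for i in range(3)]
    B=dict(top=dict(pad=(150,170,222,240),co=(250,200,292,240),lens=(335,172,365,202),han=(345,195,375,232)),
      scene=dict(pad=(290,225,365,282),co=(258,160,296,190),lens=(190,148,222,168),han=(205,135,235,160)))[n]
    m=blob(((V<90)).astype(np.uint8),B["pad"]); 
    p=cv2.convexHull(edge(m)); rc=cv2.minAreaRect(cast(f,p[:,0],.006).astype(np.float32));print(n,"pad",rc)
    w=((S<60)&(V>150)).astype(np.uint8)
    b=B["pad"]; ww=np.zeros_like(w);ww[b[1]:b[3],b[0]:b[2]]=w[b[1]:b[3],b[0]:b[2]]
    v,u=np.nonzero(ww); P=cast(f,np.c_[u,v],.012); 
    c=circ(P); print(n,"ring mid",c.round(4)); d=P-c[:2];r=np.hypot(*d.T); far=(r>.046)&(r<.065)
    a=d[far].mean(0); print("  rosette dir",np.arctan2(a[1],a[0]),far.sum(), "hull", )
    c=circ(cast(f,edge(blob(((S>60)&(S<150)&(V>225)).astype(np.uint8),B["co"])),.074));print(n,"coaster",c.round(4))
    c=circ(cast(f,edge(blob(((S<50)&(V>180)).astype(np.uint8),B["lens"])),.036));print(n,"lens",c.round(4))
    k=blob((V<75).astype(np.uint8),B["han"]);rc=cv2.minAreaRect(cast(f,edge(k),.044).astype(np.float32));print(n,"handle",rc,cv2.boxPoints(rc).round(3).tolist())
    P=deproj(f,blob(np.ones_like(w),B["pad"])>0)
    q=P[P[:,2]>.074];print(n,"captop pts",len(q),q.mean(0).round(4) if len(q) else '', q.max(0) if len(q) else'')
    q=P[(P[:,2]<.074)&(P[:,2]>.03)];print("  body",len(q))
E
python3 m.py
```

```text
top pad ((0.5308483242988586, 0.2721714377403259), (0.14958132803440094, 0.14725978672504425), 64.15369415283203)
top ring mid [0.5286 0.281  0.0353]
  rosette dir -0.30362098403356796 18 hull
top coaster [ 0.4748 -0.02    0.0401]
top lens [ 0.5848 -0.2865  0.0349]
top handle ((0.49655041098594666, -0.31570351123809814), (0.09920363873243332, 0.016036976128816605), 17.505252838134766) [[0.44699999690055847, -0.3230000138282776], [0.4519999921321869, -0.33799999952316284], [0.5460000038146973, -0.30799999833106995], [0.5410000085830688, -0.2930000126361847]]
top captop pts 114 [0.5304 0.2828 0.0808] [0.54816593 0.30104796 0.08754905]
  body 45
scene pad ((0.5358519554138184, 0.27488401532173157), (0.15054723620414734, 0.15171976387500763), 64.08153533935547)
scene ring mid [0.5388 0.2874 0.0311]
  rosette dir -2.0609355413660246 31 hull
scene coaster [ 0.477  -0.0207  0.0394]
scene lens [ 0.5863 -0.2853  0.0355]
scene handle ((0.5033801198005676, -0.3071497082710266), (0.10785795748233795, 0.02568128891289234), 18.991395950317383) [[0.4480000138282776, -0.31299999356269836], [0.4569999873638153, -0.3370000123977661], [0.5590000152587891, -0.3019999861717224], [0.550000011920929, -0.2770000100135803]]
scene captop pts 231 [0.5832 0.2949 0.0792] [0.7099955  0.33447856 0.08503844]
  body 192
```

The pad, coaster and lens sizes agree with the given ones, and the two views agree to about 2–5 mm. I'll hover over the jar and refine its position with the wrist camera.

```bash
python3 - <<'E'
from plant import robot
import cv2,numpy as np
robot.goto([.50,.27,.28],[np.pi,0,np.pi/2])
s=robot.sense();print(s['t'],s['tcp_pos'],s['tcp_rot'],s['joint_pos'],s['wrist_force'])
for n in("wrist","top"):
    f=robot.grab_frame(n);cv2.imwrite(f"pics/{n}1.png",f["image"][:,:,::-1]);np.savez(f"{n}1.npz",**f)
    if n=="wrist":print(n,f["fx"],f["cx"],f["cy"],(-f["R"].T@f["t"]).round(3),f["R"].round(3).tolist())
E
```

```text
1.65 [0.49943748 0.2713695  0.27990114] [-3.14125290e+00 -6.08046377e-04  1.57275059e+00] [-0.58460735  0.26260325  0.01605688  1.74639064 -0.00537097  1.13259652
  1.00592864] [ 0.08471125  1.12342446 -0.42481681]
wrist 297.3186396354542 258.772624838549 190.33277734063137 [0.43  0.272 0.412] [[-0.002, 1.0, 0.001], [0.961, 0.002, 0.278], [0.277, 0.002, -0.961]]
```

View pics/wrist1.png

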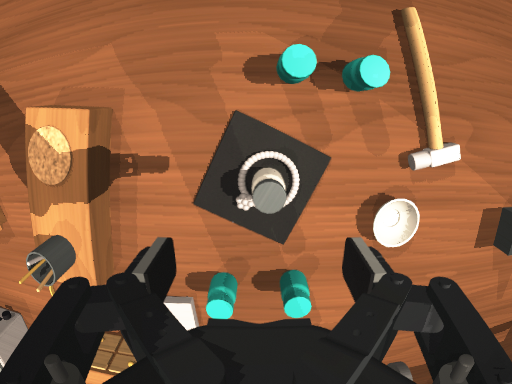

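The wrist view shows the jar cap at (269,194), the ring around (269,178) and the rosette at (244,202). The four turquoise jars are well clear. Next I cast rays with the fisheye model.

```bash
cat >> h.py <<'E'
def castw(f,uv,z):
    uv=np.atleast_2d(uv).astype(float)
    a=(uv-[f["cx"],f["cy"]])/[f["fx"],f["fy"]];th=np.hypot(*a.T)
    k=np.sinc(th/np.pi) # sin(th)/th
    d=np.c_[a*k[:,None],np.cos(th)]@f["R"]
    C=-f["R"].T@f["t"]
    return (C+d*((z-C[2])/d[:,2])[:,None])[:,:2]
def ringw(f,box,zc=.013):
    hsv=cv2.cvtColor(f["image"],cv2.COLOR_RGB2HSV);S=hsv[:,:,1].astype(int);V=hsv[:,:,2].astype(int)
    m=((S<60)&(V>150)).astype(np.uint8);b=np.zeros_like(m);x0,y0,x1,y1=box;b[y0:y1,x0:x1]=m[y0:y1,x0:x1]
    v,u=np.nonzero(b);P=castw(f,np.c_[u,v],zc)
    c=P.mean(0)
    for _ in range(5):
        g=lambda p:np.hypot(P[:,0]-p[0],P[:,1]-p[1])-.038
        c=least_squares(g,c[:2],loss='cauchy',f_scale=.002).x
    d=P-c;r=np.hypot(*d.T);k=(r>.045)&(r<.062)
    return c,P[k],r
E
python3 - <<'E'
from h import *
f=dict(np.load("wrist1.npz"));hsv=cv2.cvtColor(f["image"],cv2.COLOR_RGB2HSV);S=hsv[:,:,1].astype(int);V=hsv[:,:,2].astype(int)
c,k,r=ringw(f,(200,120,325,240));a=k.mean(0)-c;print("ring",c,"ros",np.arctan2(a[1],a[0]),len(k),np.hypot(*a))
for v,u in((194,269),(172,270),(220,250),(140,240)):print(hsv[v,u])
m=blob(((V>80)&(V<150)&(S<60)).astype(np.uint8),(245,170,295,220));e=edge(m);print(m.sum(),cv2.minEnclosingCircle(e),circ(castw(f,e,.081)))
t=dict(np.load("top1.npz"))
hs=cv2.cvtColor(t["image"],cv2.COLOR_RGB2HSV)
cv2.imwrite("pics/crop3.png",cv2.resize(np.hstack([f["image"][130:230,220:320,::-1],cv2.cvtColor(m*255,cv2.COLOR_GRAY2BGR)[130:230,220:320]]),None,fx=4,fy=4))
E
```

```text
ring [0.53284232 0.28535431] ros -0.8378801229284529 91 0.049687428679821864
[ 30  21 148]
[ 17  53 194]
[17 41 56]
[15 41 62]
791 ((266.625, 191.75), 22.376495361328125) [0.53339782 0.28221195 0.02029303]
```

View pics/crop3.png

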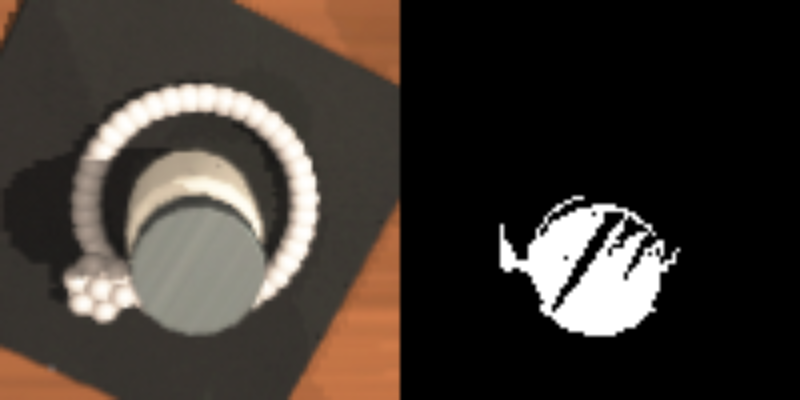

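```bash
python3 - <<'E'
from h import *
f=dict(np.load("wrist1.npz"));hsv=cv2.cvtColor(f["image"],cv2.COLOR_RGB2HSV);H,S,V=[hsv[:,:,i].astype(int) for i in range(3)]
m=((V>100)&(V<165)&(S<40)).astype(np.uint8)
m=cv2.morphologyEx(m,cv2.MORPH_CLOSE,np.ones((3,3)));m=cv2.morphologyEx(m,cv2.MORPH_OPEN,cv2.getStructuringElement(cv2.MORPH_ELLIPSE,(15,15)))
m=blob(m,(245,170,295,220));e=edge(m);print(m.sum(),e.min(0),e.max(0),circ(castw(f,e,.081)),castw(f,[269.5,197.5],.081))
t=dict(np.load("top1.npz"));P=deproj(t,blob(np.ones(m.shape,np.uint8),(165,185,200,225))>0)
q=P[(P[:,2]>.074)&(P[:,2]<.09)];print(len(q),np.median(q[:,2]),(q.max(0)+q.min(0))/2,q.max(0)-q.min(0),q.mean(0))
E
```

```text
836 [253 182] [285 213] [0.53412314 0.28455106 0.01899587] [[0.53421187 0.28501786]]
32 0.0811576968805512 [0.52948386 0.2823022  0.08203474] [0.03627404 0.03054765 0.01231906] [0.53911867 0.28250775 0.08145789]
```

```bash
python3 - <<'E'
from plant import robot
import cv2,numpy as np
x,y=.533,.284
robot.goto([x,y,.15],[np.pi,0,np.pi/2])
print(robot.move_straight([x,y,.038],vel=.08,contact_N=8))
s=robot.sense();print(s['t'],s['tcp_pos'],s['wrist_force'])
f=robot.grab_frame("wrist");cv2.imwrite("pics/wrist2.png",f["image"][:,:,::-1])
robot.grip(0.3,50)
s=robot.sense();print(s['t'],s['tcp_pos'],s['wrist_force'],s['opening'])
f=robot.grab_frame("wrist");cv2.imwrite("pics/wrist3.png",f["image"][:,:,::-1])
a=cv2.imread("pics/wrist2.png");cv2.imwrite("pics/w23.png",cv2.resize(np.vstack([a,f["image"][:,:,::-1]]),None,fx=.78,fy=.78))
E
```

```text
False
3.9 [0.53339837 0.28420043 0.03858145] [1.54661981 0.14862507 0.67951175]
4.425 [0.53333491 0.28404474 0.0384917 ] [ 0.00718814 -0.33400632  3.86367438] 0.496309679944878
```

View pics/w23.png

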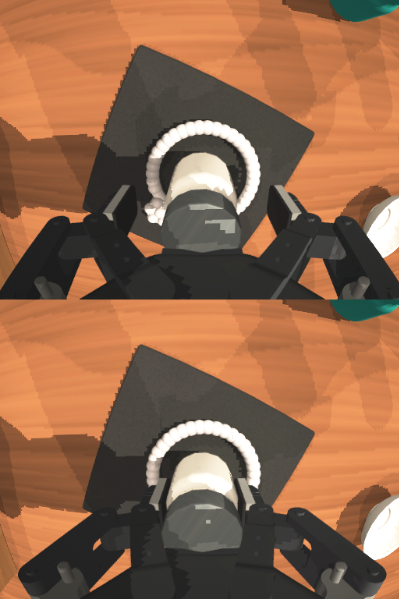

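The fingers hold the jar body just under the cap, at an opening of about 42 mm, and the ring hasn't moved. I lift the jar and look at it over the coaster before placing it.

```bash
python3 - <<'E'
from plant import robot
import cv2,numpy as np
robot.move_straight([.533,.284,.22],vel=.15)
print(robot.sense()['opening'],robot.sense()['wrist_force'])
robot.move_straight([.476,-.02,.22],vel=.25)
s=robot.sense();print(s['t'],s['tcp_pos'],s['tcp_rot'],s['wrist_force'],s['opening'])
for n in("wrist","top","scene"):
    f=robot.grab_frame(n);cv2.imwrite(f"pics/{n}4.png",f["image"][:,:,::-1]);np.savez(f"{n}4.npz",**f)
a=[cv2.imread(f"pics/{n}4.png") for n in("wrist","top","scene")]
cv2.imwrite("pics/all4.png",cv2.resize(np.vstack([np.hstack(a[:2]),np.hstack([a[2],a[2]*0])]),None,fx=.78,fy=.78))
E
```

```text
0.49662051070680585 [-0.79678765 -0.45821549 -2.23116003]
7.225 [ 0.47612752 -0.01880838  0.21998814] [ 3.14148650e+00 -5.45858803e-04  1.57262705e+00] [ 0.01194697  0.10178963 -2.96302201] 0.49311649905270255
```

View pics/all4.png

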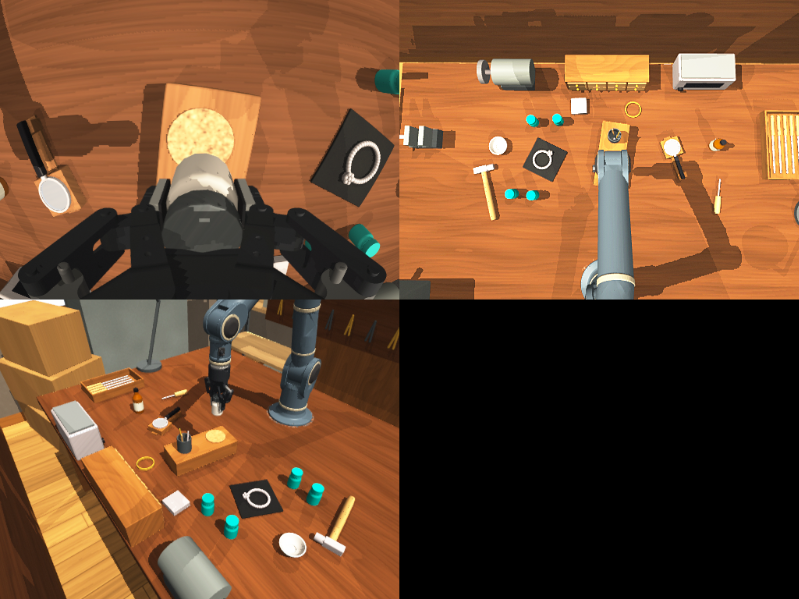

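The jar hangs upright in the grip and the bracelet is left in place on the pad. The wrist view shows the coaster at about (257,178) full-resolution. I refine the coaster with the wrist camera and the bracelet with the clear top view.

```bash
python3 - <<'E'
from h import *
f=dict(np.load("wrist4.npz"));hsv=cv2.cvtColor(f["image"],cv2.COLOR_RGB2HSV);H,S,V=[hsv[:,:,i].astype(int) for i in range(3)]
m=cv2.morphologyEx(((V>190)&(S<125)&(S>50)).astype(np.uint8),cv2.MORPH_OPEN,np.ones((3,3)))
m=blob(m,(205,130,310,235));e=edge(m);e=e[e[:,1]<190];print(m.sum(),e.min(0),e.max(0));P=castw(f,e,.074);print("coaster wrist",circ(P))
for n in("top","scene"):
    t=dict(np.load(n+"4.npz"));h=cv2.cvtColor(t["image"],cv2.COLOR_RGB2HSV)
    w=((h[:,:,1]<60)&(h[:,:,2]>140)).astype(np.uint8);w=blob(w,(160,175,215,230) if n=="top" else (290,232,352,265));v,u=np.nonzero(w)
    P=cast(t,np.c_[u,v],.013);c=P.mean(0)
    c=least_squares(lambda p:np.hypot(*(P-p).T)-.038,c,loss='cauchy',f_scale=.002).x
    d=P-c;r=np.hypot(*d.T);k=(r>.046)&(r<.065);a=d[k].mean(0);print(n,len(P),c,k.sum(),np.arctan2(a[1],a[0]),np.hypot(*a),np.median(r))
E
```

```text
4661 [215 140] [299 189]
coaster wrist [ 0.47749086 -0.020289    0.03995247]
top 236 [0.52980132 0.28485336] 16 -0.831599206349748 0.04973186315133886 0.038807030900084374
scene 281 [0.53106727 0.28356571] 20 -0.8725219340308519 0.049266782131576634 0.038279159777863954
```

```bash
python3 - <<'E'
from plant import robot
import cv2,numpy as np
robot.move_straight([.477,-.0205,.125],vel=.12)
print(robot.move_straight([.477,-.0205,.1035],vel=.03,contact_N=4))
s=robot.sense();print(s['t'],s['tcp_pos'],s['wrist_force'])
robot.grip(1.0);robot.sleep(.3)
s=robot.sense();print(s['t'],s['tcp_pos'],s['wrist_force'],s['opening'])
robot.move_straight([.477,-.0205,.26],vel=.15)
robot.goto([.50,-.27,.28],[np.pi,0,np.pi/2+.32])
s=robot.sense();print(s['t'],s['tcp_pos'],s['tcp_rot'],s['joint_pos'])
for n in("wrist","top","scene"):
    f=robot.grab_frame(n);cv2.imwrite(f"pics/{n}5.png",f["image"][:,:,::-1]);np.savez(f"{n}5.npz",**f)
a=[cv2.imread(f"pics/{n}5.png") for n in("wrist","top","scene")]
cv2.imwrite("pics/all5.png",cv2.resize(np.vstack([np.hstack(a[:2]),np.hstack([a[2],a[2]*0])]),None,fx=.78,fy=.78))
E
```

```text
True
8.925 [ 0.47675536 -0.02049686  0.10641376] [-0.58073737 -0.1406976   5.43235146]
9.725 [ 0.47585782 -0.0204659   0.10577033] [-0.72407019  0.05155094 -0.3753825 ] 0.995867588444636
11.8917 [ 0.50022944 -0.26843303  0.27921036] [-3.14099077e+00 -1.78997192e-03  1.89213607e+00] [ 0.14675771  0.26601796  0.33702651  1.76254527 -0.09714299  1.13088243
  2.40652686]
```

View pics/all5.png

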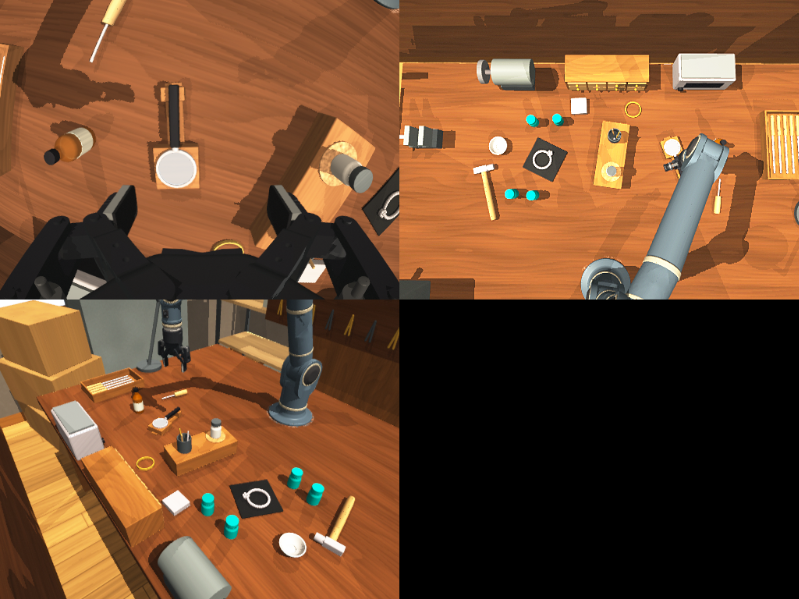

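The jar stands upright on the coaster in the wrist and scene views. In the wrist view (full-resolution) the lens is at (226,216) and the handle runs from (226,180) up to (226,110). I measure the magnifier here and check the jar's placing.

```bash
python3 - <<'E'
from h import *
f=dict(np.load("wrist5.npz"));hsv=cv2.cvtColor(f["image"],cv2.COLOR_RGB2HSV);H,S,V=[hsv[:,:,i].astype(int) for i in range(3)]
m=blob(((V>150)&(S<50)).astype(np.uint8),(195,180,258,245));L=circ(castw(f,edge(m),.036));print("lens",L)
m=blob((V<60).astype(np.uint8),(205,104,245,188));P=castw(f,edge(m),.044);rc=cv2.minAreaRect(P.astype(np.float32));print(rc)
d=L[:2]-np.array(rc[0]);print("angle",np.arctan2(d[1],d[0]),np.hypot(*d))
vx,vy,x0,y0=cv2.fitLine(P.astype(np.float32),cv2.DIST_HUBER,0,.001,.001).ravel();print("line",np.arctan2(vy,vx),x0,y0)
t=dict(np.load("scene5.npz"));h=cv2.cvtColor(t["image"],cv2.COLOR_RGB2HSV)
t=dict(np.load("top5.npz"));h=cv2.cvtColor(t["image"],cv2.COLOR_RGB2HSV)
cv2.imwrite("pics/crop6.png",np.hstack([cv2.resize(t["image"][190:250,240:300,::-1],(400,400)),cv2.resize(cv2.imread("pics/scene5.png")[140:220,200:300],(500,400))]))
P=deproj(t,blob(np.ones(m.shape,np.uint8),(250,195,290,240))>0);q=P[P[:,2]>.143];print(len(q),(q.max(0)+q.min(0))/2,q.max(0)-q.min(0),np.median(q,0))
E
```

```text
lens [ 0.58606774 -0.28649746  0.03519273]
((0.49756065011024475, -0.3157576620578766), (0.09969512373209, 0.015881123021245003), 18.955074310302734)
angle 0.3192860444296705 0.09321836616510736
line 0.32153872 0.49733877 -0.31570396
122 [ 0.47373539 -0.02031715  0.15061355] [0.0375612  0.03427756 0.01398452] [ 0.47379074 -0.01884428  0.14911488]
```

View pics/crop6.png

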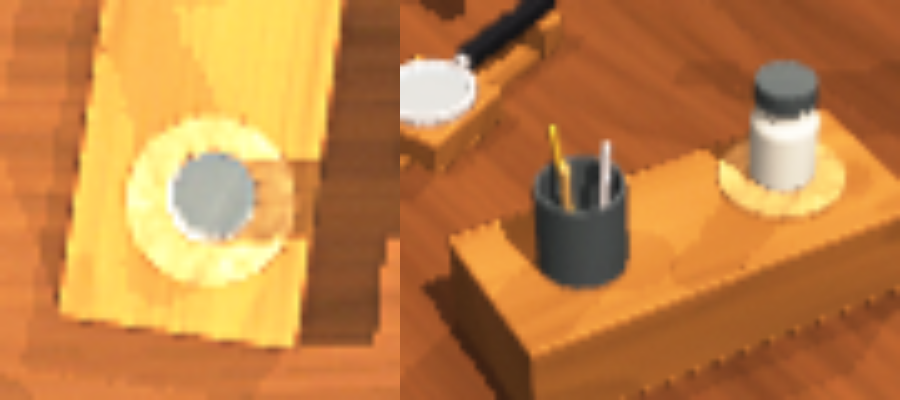

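The jar sits within about 3 mm of the coaster's centre. The magnifier reads consistently: lens at (0.586, -0.2865), angle 0.321 rad. Now the handle grasp, at 68 mm along it.

```bash
python3 - <<'E'
from plant import robot
import cv2,numpy as np
x,y=.5215,-.308
robot.goto([x,y,.13],[np.pi,0,np.pi/2+.321])
print(robot.move_straight([x,y,.028],vel=.08,contact_N=8))
s=robot.sense();print(s['t'],s['tcp_pos'],s['tcp_rot'],s['wrist_force'])
robot.grip(0.0,70)
s=robot.sense();print(s['t'],s['tcp_pos'],s['wrist_force'],s['opening'])
robot.move_straight([x,y,.10],vel=.06)
robot.sleep(.2);s=robot.sense();print(s['t'],s['tcp_pos'],s['wrist_force'],s['torque'],s['opening'])
for n in("wrist","scene"):
    f=robot.grab_frame(n);cv2.imwrite(f"pics/{n}7.png",f["image"][:,:,::-1]);np.savez(f"{n}7.npz",**f)
a=[cv2.imread(f"pics/{n}7.png") for n in("wrist","scene")]
cv2.imwrite("pics/all7.png",np.hstack([cv2.resize(a[0],None,fx=.78,fy=.78),cv2.resize(a[1][110:210,150:284],(400,299))]))
E
```

```text
False
14.1333 [ 0.5218951  -0.30824237  0.02857658] [3.14076553e+00 8.37005330e-04 1.89175098e+00] [0.56247278 0.59291631 0.11084339]
14.775 [ 0.5216952  -0.30818907  0.02828465] [-0.42029962 -0.41385279  2.25229808] 0.17788263114778252
16.325 [ 0.52133343 -0.30795083  0.0996756 ] [ 0.03128913 -0.22665608 -1.4721762 ] [-0.00420178  0.00972731  0.02066308] 0.17029205070891645Traceback (most recent call last):
  File "<stdin>", line 14, in <module>
    return _nx.concatenate(arrs, 1, dtype=dtype, casting=casting)
           ~~~~~~~~~~~~~~~^^^^^^^^^^^^^^^^^^^^^^^^^^^^^^^^^^^^^^^
ValueError: all the input array dimensions except for the concatenation axis must match exactly, but along dimension 0, the array at index 0 has size 300 and the array at index 1 has size 299
```

```bash
python3 - <<'E'
import cv2,numpy as np
a=[cv2.imread(f"pics/{n}7.png") for n in("wrist","scene")]
cv2.imwrite("pics/all7.png",np.hstack([cv2.resize(a[0],(400,300)),cv2.resize(a[1][110:210,150:284],(400,300))]))
E
```

```text
(no output)
```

View pics/all7.png

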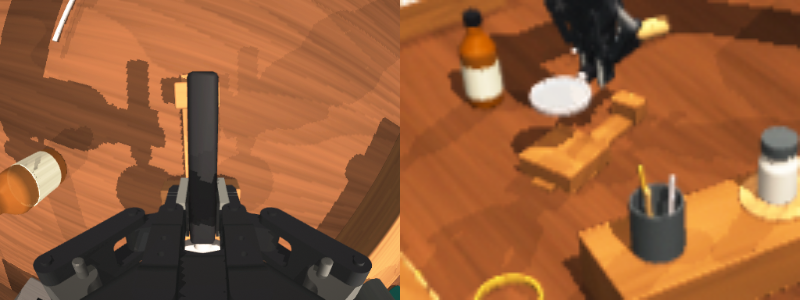

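The magnifier is held clear of its rest and looks level. I carry it high over the riser, stop above the bracelet, and measure the lens.

```bash
python3 - <<'E'
from plant import robot
import cv2,numpy as np
print(robot.inverse_kinematics([.4957,.230,.04],[np.pi,0,np.pi/2+.321]))
robot.move_straight([.5215,-.308,.26],vel=.15)
robot.move_straight([.5215,-.03,.26],vel=.2)
robot.sleep(.1)
robot.move_straight([.4957,.230,.26],vel=.2)
robot.move_straight([.4957,.230,.12],vel=.1)
robot.sleep(.3)
s=robot.sense();print(s['t'],s['tcp_pos'],s['tcp_rot'],s['wrist_force'],s['opening'],s['joint_pos'])
for n in("wrist","top","scene"):
    f=robot.grab_frame(n);cv2.imwrite(f"pics/{n}8.png",f["image"][:,:,::-1]);np.savez(f"{n}8.npz",**f)
a=[cv2.imread(f"pics/{n}8.png") for n in("wrist","top","scene")]
cv2.imwrite("pics/all8.png",np.vstack([np.hstack([cv2.resize(a[0],(400,300)),cv2.resize(a[1][160:250,130:250],(400,300))]),np.hstack([cv2.resize(a[2][170:290,260:420],(400,300)),cv2.resize(a[2],(400,300))])]))
E
```

```text
[-0.69154034  0.53278948  0.23316769  2.0179964  -0.20552821  0.61270034
  1.57096697]
22.5917 [0.49579947 0.23008954 0.12023931] [ 3.14111801e+00 -9.29256752e-05  1.89184687e+00] [ 0.24113112  0.72929364 -1.83239842] 0.1732185685091678 [-0.54092949  0.40203585  0.0369098   1.96245048 -0.02060098  0.77697401
  1.39956988]
```

View pics/all8.png

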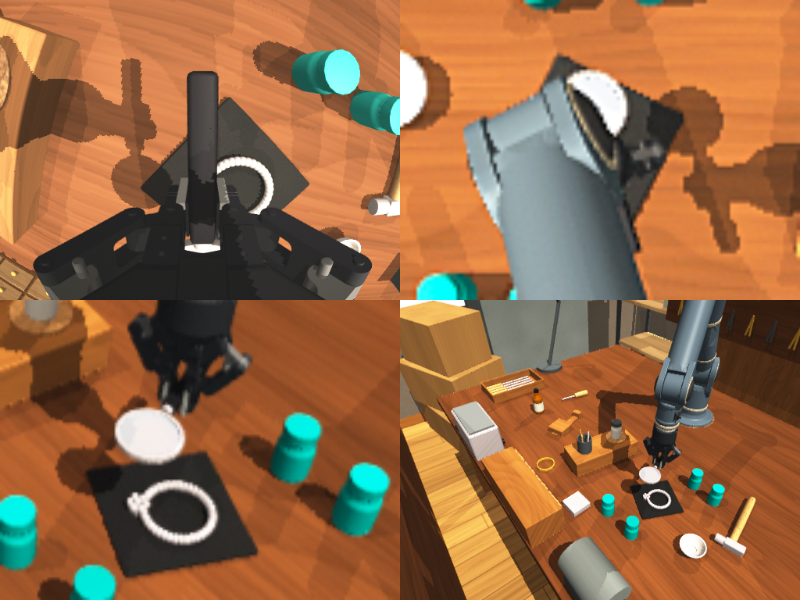

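The lens is over the pad with the handle pointing away from the ring and nothing touching. I check the lens position and level from the scene camera, and the rosette in three views.

```bash
python3 - <<'E'
from h import *
t=dict(np.load("scene8.npz"));h=cv2.cvtColor(t["image"],cv2.COLOR_RGB2HSV).astype(int)
m=blob(((h[:,:,1]<50)&(h[:,:,2]>170)).astype(np.uint8),(300,208,338,238));e=edge(m);print(m.sum(),e.min(0),e.max(0))
print("lens circle z.128",circ(cast(t,e,.128)),"expected",.4958+.0645,.230+.0215)
P=deproj(t,cv2.erode(m,np.ones((5,5)))>0);A=np.c_[P[:,:2]-P[:,:2].mean(0),np.ones(len(P))];s=np.linalg.lstsq(A,P[:,2],rcond=None)[0];print("plane",s,P.mean(0),"resid",(A@s-P[:,2]).std())
# scene lens before, same method, on rest
t7=dict(np.load("scene5.npz"));h=cv2.cvtColor(t7["image"],cv2.COLOR_RGB2HSV).astype(int)
m=blob(((h[:,:,1]<50)&(h[:,:,2]>170)).astype(np.uint8),(190,148,222,168));P=deproj(t7,cv2.erode(m,np.ones((5,5)))>0);A=np.c_[P[:,:2]-P[:,:2].mean(0),np.ones(len(P))];print("plane on rest",np.linalg.lstsq(A,P[:,2],rcond=None)[0],m.sum())
# rosette
def ros(P,n):
    c=least_squares(lambda p:np.hypot(*(P-p).T)-.038,P.mean(0),loss='cauchy',f_scale=.002).x
    d=P-c;r=np.hypot(*d.T);k=(r>.047)&(r<.062);a=d[k].mean(0);th=np.arctan2(a[1],a[0])
    w=P[np.hypot(*(P-c-.044*np.array([np.cos(th),np.sin(th)])).T)<.016]
    print(n,c,th,"ros",c+.044*np.array([np.cos(th),np.sin(th)]),"mid",(w.max(0)+w.min(0))/2)
for n,box in(("top4",(160,175,215,230)),("scene4",(290,232,352,265)),("scene8",(305,236,352,270)),("wrist1",(200,120,325,240)),("wrist4",(400,150,500,245))):
    f=dict(np.load(n+".npz"));h=cv2.cvtColor(f["image"],cv2.COLOR_RGB2HSV).astype(int)
    m=blob(((h[:,:,1]<60)&(h[:,:,2]>140)).astype(np.uint8),box);v,u=np.nonzero(m)
    ros((castw if"wrist" in n else cast)(f,np.c_[u,v],.013),n)
E
```

```text
465 [306 212] [333 234]
lens circle z.128 [0.56179651 0.25289194 0.03527619] expected 0.5603 0.2515
plane [0.00640143 0.00418946 0.12645328] [0.56127946 0.2524922  0.12645328] resid 0.0010956922701779014
plane on rest [0.01158445 0.02044265 0.03546495] 205
top4 [0.52980132 0.28485336] -0.831599206349748 ros [0.55944389 0.25233693] mid [0.55805698 0.2550883 ]
scene4 [0.53106727 0.28356571] -0.8833058504025828 ros [0.55898965 0.2495607 ] mid [0.55780939 0.25083002]
scene8 [0.53201257 0.28497624] -0.9213477336017467 ros [0.55862145 0.24993388] mid [0.55780939 0.25083002]
wrist1 [0.53102225 0.2853751 ] -0.8165744127887675 ros [0.56115001 0.25330771] mid [0.56030046 0.25453664]
wrist4 [0.53220427 0.28736625] -0.8007752412249527 ros [0.56283489 0.25577883] mid [0.56052513 0.25837818]
```

Lens tilt is below 0.01 rad and its height matches. The rosette estimates cluster at about (0.559, 0.252) ± 3 mm. I shift the target slightly and lower to 20 mm above the rosette's top.

```bash
python3 - <<'E'
from plant import robot
import cv2,numpy as np
print(robot.move_straight([.4943,.2297,.041],vel=.04,contact_N=6))
robot.sleep(.5)
s=robot.sense();print(s['t'],s['tcp_pos'],s['tcp_rot'],s['wrist_force'],s['opening'])
for n in("wrist","top","scene"):
    f=robot.grab_frame(n);cv2.imwrite(f"pics/{n}9.png",f["image"][:,:,::-1]);np.savez(f"{n}9.npz",**f)
a=[cv2.imread(f"pics/{n}9.png") for n in("wrist","top","scene")]
cv2.imwrite("pics/all9.png",np.vstack([np.hstack([cv2.resize(a[0],(400,300)),cv2.resize(a[1],(400,300))]),np.hstack([cv2.resize(a[2][215:275,290:370],(400,300)),cv2.resize(a[2][130:250,200:360],(400,300))])]))
from h import *
t=f;h=cv2.cvtColor(t["image"],cv2.COLOR_RGB2HSV).astype(int)
m=((h[:,:,1]<50)&(h[:,:,2]>170)).astype(np.uint8)
P=deproj(t,(blob(np.ones_like(m),(290,215,360,270))&m)>0);q=P[(P[:,2]>.038)&(P[:,2]<.056)]
print(len(q),q.mean(0),(q.max(0)+q.min(0))/2,q.max(0)-q.min(0))
A=np.c_[q[:,:2]-q[:,:2].mean(0),np.ones(len(q))];print(np.linalg.lstsq(A,q[:,2],rcond=None)[0])
t=dict(np.load("top9.npz"));h=cv2.cvtColor(t["image"],cv2.COLOR_RGB2HSV)
E
```

```text
False
25.3667 [0.49432328 0.22969968 0.04100851] [3.14154950e+00 6.37132173e-06 1.89178350e+00] [-1.03449572  0.58818072 -1.76096536] 0.17241379010058336
440 [0.55949626 0.25194231 0.04773459] [0.5579071  0.25158435 0.04746118] [0.0736665  0.07137544 0.01487184]
[-0.00603635 -0.0097168   0.04773459]
```

View pics/all9.png

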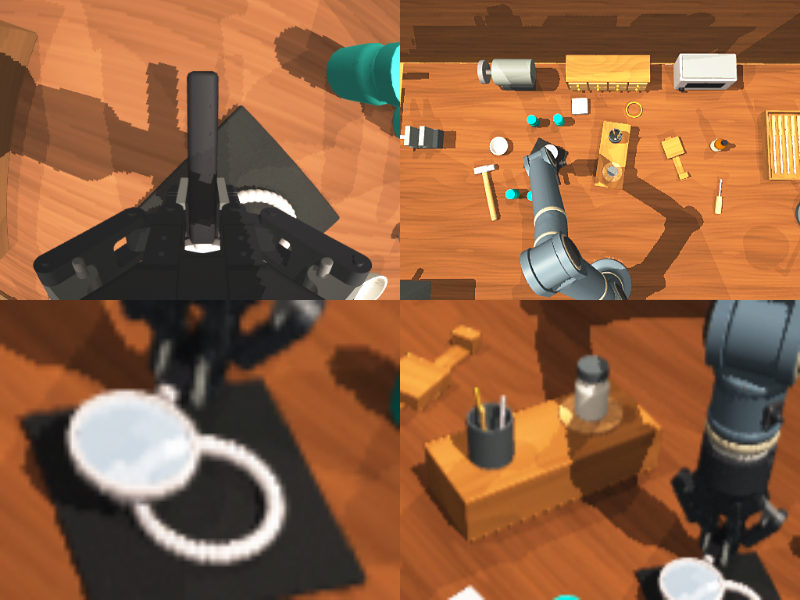

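The lens is centred at (0.5595, 0.252), level within 0.012 rad, with its underside about 20 mm above the rosette's top. The ring is undisturbed, the jar is upright on the coaster and the bystanders are in place. I hand the job in.

```bash
python3 - <<'E'
from plant import robot
robot.close_job()
s=robot.sense();print(s['t'],s['tcp_pos'],s['opening'])
E
```

```text
the job is handed in; nothing more can be done
the job is handed in; nothing more can be done
```

I moved the white jar out of the bracelet and set it upright on the coaster. Then I carried the magnifier over the riser and held it above the rosette, and handed the job in at about 25.5 s. The hand-in reports no verdict.

**Last checks:**
- **Jar:** it stands upright and released, about 3 mm from the coaster's centre.
- **Lens position:** its centre is at about (0.5595, 0.252), against a rosette estimate of (0.559, 0.252). It is level within about 0.012 rad.
- **Lens height:** its underside is about 20 mm above the rosette's top.
- **Contacts and bystanders:** the descent met no contact, the ring had not visibly moved, and I saw no bystander shifted.

**Disagreements:** the rosette estimates from the different views spread by about 3 mm. The far-off wrist view was the outlier, about 5 mm away. This is inside the 12 mm tolerance. In the final pose the arm and lens hid the rosette, so the centring rests on the earlier measurements.

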